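# Angle a leg blank under the drill bridge and into the nest of the drilling jig

## Task

Load the dark leg blank into the drilling jig by pushing it along the board with the fingertips; do not lift it. The post and bridge stand in the way, so angle the blank: push its right-hand end in behind the post and under the bridge as far as the end stop, then push its left-hand end in past the locating pin, until the blank lies flat against the back fence along its whole length, between the end stop and the pin. Let go of it there, and do not disturb the walnut block or the tape measure.

Things in the scene. Friction and masses are not known exactly. Their poses are not given: they have to be found in the camera images.
- drill_jig: drilling jig, screwed down, immovable. Its frame: +x to the back fence (away from the robot), +y left, z up; origin on the table under the middle of the nest's length. Plywood board 12 mm thick (the blank slides on its top, z 12), x -122 to 100, y -150 to 235. All jig numbers are mm in this frame.
- fence (a point): middle of the top front edge of the pale wooden back fence; its front face is at jig x 80, y -150 to 150, and it stands 34 mm above the board
- end_stop (a point): middle of the end stop's face towards the nest (jig x 62, y -123). The stop is a pale wooden block at the right: y -147 to -123, x 44 to 80, 30 mm high above the board
- pin (a point): axis of the steel locating pin at the left end of the nest (jig x 71, y 131), 25 above the table: diameter 16, 26 mm high above the board. The nest is 246 mm long between end stop and pin
- post (a point): axis of the steel post (jig x 31, y -69), 25 above the table: diameter 18. There are 40 mm between the post's back (x 40) and the fence
- bush (a point): top centre of the brass drill bush (jig x 68, y -69), 47 mm above the board, in the aluminium bridge that joins the post's top to the fence: x 18 to 98, y -86 to -52, underside 34 and top 42 mm above the board
- nest (a point): where the blank's centre is when it is home: jig x 68, y 0, 25 above the table; same axes as the jig
- leg_blank: the piece to load: planed dark wooden leg blank, 24 wide, 240 long, 26 high, 0.1 to 0.2 kg, loose, lying on the jig's board in front of the post; origin at the middle of its underside, y axis along its length (+y to the left-hand end), z up. It slides and turns on the board under a push of a few N. Two thin pale marking lines cross on its top 54 from the right-hand end.
- blank_centre (a point): centre of the blank, half-way up (13 above its underside)
- end_left (a point): middle of the blank's left-hand end face (blank frame y = +120)
- end_right (a point): middle of the blank's right-hand end face (blank frame y = -120), the end that goes under the bridge
- block_walnut: bystander: walnut block 36 x 90 x 30 on the table in front of the jig, to the right; leave alone; origin under its middle
- tape_measure: bystander: tape measure 65 x 73 x 35 on the table in front of the jig, to the left; leave alone; origin under its middle

How it is judged:
By the outcome, as a careful person would: the job done as asked, in the order asked, and still so for the second after the job is handed in, with the robot touching nothing.
It also fails if it takes over 72 s, if anything falls off the work surface, if the arm or the gripper's body presses on something with over 40 N, if the wrist force passes 120 N, or if a joint passes its speed limit or range.

## Robot

A 6-joint arm with a two-finger parallel gripper is mounted at the origin on the work surface; the furniture and walls round the work are solid. World frame = base frame: x ahead of the robot, y to its left, z up, the work surface at z = 0. Lengths are in m, angles in degrees, forces in N, time in s.
With the tool pointing down it reaches from about 0.325 to 0.85 m from the base axis. Payload 15.5 kg.
Tool frame: the origin (TCP) lies at the very end of the fingers, on their centre line; the grasp point (between the pads) lies arm.grip_depth behind it (arm.grip_depth is the distance from the TCP to the grasp point, in m); z points along the fingers, y is the line along which they close (so a half turn about z gives the same grasp; the last joint's range is limited). The gripper opens to 91 mm and grips with 3 to 60 N. Pads are 32 mm wide; open, the fingers measure 118 mm over their backs; the gripper's body (76 mm by 178 mm) begins 60 mm behind the grasp point.
Start: joints at [-5.472, 28.281, 77.091, -0, 74.628, -5.472], TCP at [0.625, 0, 0.214] pointing down, gripper open.
Joint ranges: [-166.48, 166.48], [-47.26, 123.95], [12.59, 153.08], [-70.14, 250.14], [6.76, 159.57], [-176.63, 176.63]. Speed limits (degrees/s): [108.29, 108.29, 147.25, 172.46, 172.46, 172.46].

## Interface

Orientations are given as a 3x3 rotation matrix whose columns are the frame's x, y, z axes.
In Python, from rig import arm gives the robot as it stands. Calls block until the motion is done:
- arm.move_to(position, orientation): joint-space move of the TCP to a pose.
- arm.move_l(position, orientation=None, feed=0.15): straight line of the TCP; orientation=None keeps the orientation; feed is the mean speed in m/s.
- arm.move_joints(angles): joint-space move.
- arm.grip(opening): finger opening in m; the grip force is fixed at half the most; returns when the fingers have stopped.
- arm.sleep(seconds).
- arm.solve_ik(position, orientation): joint angles nearest the present ones, or None.
- arm.snapshot(name): name is "scene" or "side" or "wrist"; returns the picture (400x640x3 uint8, red, green, blue); there is no depth.
- arm.get_calibration(name): a dict with "intrinsics" (3x3 intrinsics, pixels), "cam_to_world" (4x4, takes a point from camera to world coordinates). Camera axes: x right, y down, z forward; pixel columns grow to the right and rows downward; lengths in m; the calibration is good to about 2 mm. The wrist camera is an equidistant fisheye: a pixel r from the principal point sees the ray r / f radians off the axis. A picture is of the moment at which its call begins: read the wrist's pose just before it. get_calibration takes no time and is no camera call; for the wrist camera it gives the pose at the moment of the call.
A pose or a line that the arm cannot do raises arm.Unreachable and nothing moves.
- arm.sign_off(): hands the job in; it is judged then, once.
Readings, each from a call of its own:
- arm.current_t(): time.
- arm.current_joint_positions(): joint angles.
- arm.current_dq(): joint speeds.
- arm.current_tau(): joint torques, N m.
- arm.current_ee_pos(): TCP position.
- arm.current_tool_rot(): TCP orientation.
- arm.current_force(): force on the tool from outside, world axes, zero at the start.
- arm.current_torque(): the same for the moment, N m.
- arm.current_width(): finger opening in m.
- arm.current_grasp_force(): force on a finger pad.
Only numpy, scipy, OpenCV 4.12 (cv2) and the standard library are available. Lean on these libraries where they do the work, as an engineer would, in place of code of your own. Each camera call takes 0.05 s, during which the arm holds its last target. There are 200 camera calls.

## Working session

There is one attempt and no reset: what is moved stays moved. The work goes in short steps, each a Python script; the robot and the scene stay as the last script left them, time stands still between calls to the robot, and variables do not carry over. Pictures are saved under pics/ and viewed, at most 10 in all, crops included, and the job is handed in when it is done.

```bash
mkdir -p pics; ls; python3 - <<'E'
from rig import arm
import cv2,numpy as np
for n in("scene","side"):
    im=arm.snapshot(n); cv2.imwrite(f"pics/{n}0.png",im[:,:,::-1])
    c=arm.get_calibration(n); print(n,np.round(c["intrinsics"],1).tolist(),np.round(c["cam_to_world"],3).tolist())
print(arm.grip_depth,arm.current_t(),np.round(arm.current_tool_rot(),3).tolist())
E
```

```text
pics
scene [[500.3, 0.0, 324.2], [0.0, 500.3, 198.9], [0.0, 0.0, 1.0]] [[0.761, -0.476, 0.441, -0.1], [-0.649, -0.552, 0.523, -0.682], [-0.005, -0.684, -0.729, 0.976], [0.0, 0.0, 0.0, 1.0]]
side [[486.9, 0.0, 313.0], [0.0, 486.9, 203.6], [0.0, 0.0, 1.0]] [[0.967, -0.096, 0.236, 0.165], [-0.254, -0.451, 0.856, -0.952], [0.024, -0.887, -0.46, 0.56], [0.0, 0.0, 0.0, 1.0]]
0.0188 0.1 [[-0.0, 1.0, -0.001], [1.0, 0.0, 0.0], [0.0, -0.001, -1.0]]
```

View pics/scene0.png

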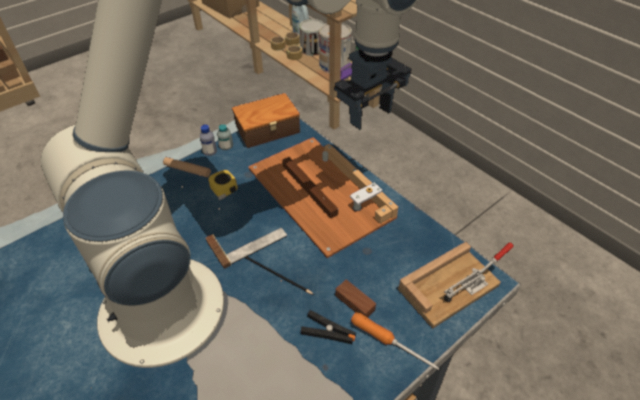

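View pics/side0.png

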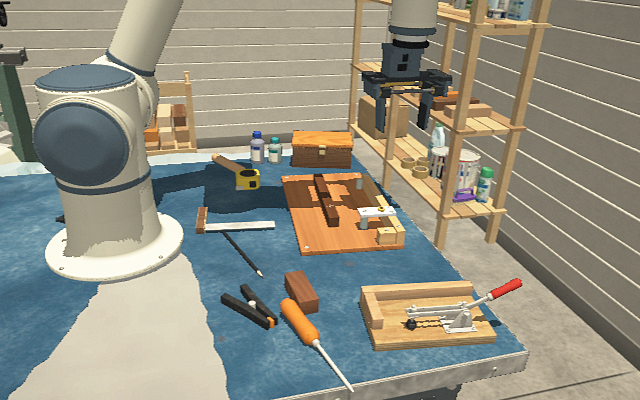

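The scene view shows the board at (250-395,145-252). The side view shows its corners at about (283,175), (303,253), (404,247), with the bush at (379,209) and the blank from (320,176) to (333,226). I'll get rough positions from these and take a wrist picture.

```bash
cat > h.py <<'E'
from rig import arm
import cv2,numpy as np
from scipy.optimize import least_squares
def ray(n,uv,c=None):
    c=c or arm.get_calibration(n); K=np.array(c["intrinsics"]);T=np.array(c["cam_to_world"])
    x=(uv[0]-K[0,2])/K[0,0];y=(uv[1]-K[1,2])/K[1,1]
    if n=="wrist":
        r=np.hypot(x,y); d=np.array([x/r*np.sin(r),y/r*np.sin(r),np.cos(r)]) if r>1e-9 else np.array([0,0,1.])
    else: d=np.array([x,y,1.])
    return T[:3,3],T[:3,:3]@d
def atz(n,uv,z,c=None):
    o,d=ray(n,uv,c); return (o+d*(z-o[2])/d[2])
def Rz(a): # tool down, fingers close along direction a+90deg.. start: y axis along world x
    a=np.radians(a); y=np.array([np.cos(a),np.sin(a),0]); z=np.array([0,0,-1.]); return np.column_stack([np.cross(y,z),y,z])
def look(name):
    c=arm.get_calibration("wrist"); im=arm.snapshot("wrist"); cv2.imwrite(f"pics/{name}.png",im[:,:,::-1])
    import pickle; pickle.dump(c,open(f"pics/{name}.pkl","wb")); return im
E
python3 - <<'E'
from h import *
P=lambda uv,z:print(uv,np.round(atz("side",uv,z),3))
for uv,z in [((283,175),.012),((303,253),.012),((404,247),.012),((379,209),.059),((320,176),.038),((333,226),.038)]:P(uv,z)
for uv,z in [((250,172),.012),((329,253),.012),((366,189),.059),((288,160),.038),((333,211),.038)]:print("sc",uv,np.round(atz("scene",uv,z),3))
look("w0"); c=arm.get_calibration("wrist");print(np.round(c["intrinsics"],1).tolist(),np.round(c["cam_to_world"],3).tolist())
E
```

```text
(283, 175) [0.409 0.247 0.012]
(303, 253) [ 0.371 -0.143  0.012]
(404, 247) [ 0.584 -0.167  0.012]
(379, 209) [ 0.558 -0.078  0.059]
(320, 176) [0.491 0.164 0.038]
(333, 226) [ 0.449 -0.093  0.038]
sc (250, 172) [0.393 0.223 0.012]
sc (329, 253) [ 0.376 -0.134  0.012]
sc (366, 189) [ 0.558 -0.068  0.059]
sc (288, 160) [0.487 0.169 0.038]
sc (333, 211) [ 0.457 -0.055  0.038]
[[309.7, 0.0, 323.2], [0.0, 309.7, 202.0], [0.0, 0.0, 1.0]] [[1.0, 0.0, 0.0, 0.626], [0.0, -0.971, -0.239, 0.067], [-0.0, 0.239, -0.971, 0.384], [0.0, 0.0, 0.0, 1.0]]
```

View pics/w0.png

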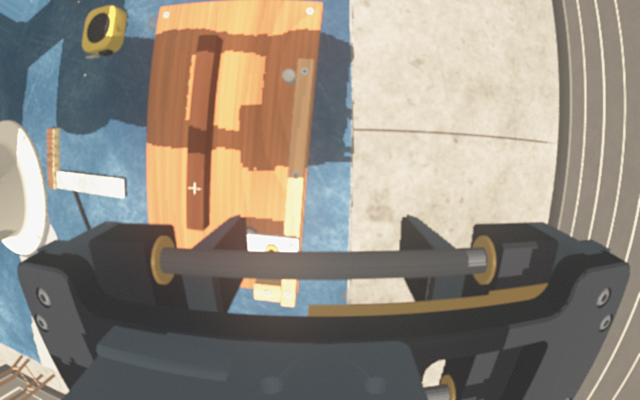

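The wrist view shows the blank from (209,38) to (198,227), its cross at (194,188), the pin at (289,75), the fence front edge at x≈295, and the bush at (270,248). I'll move over the jig for one clear, higher view.

```bash
python3 - <<'E'
from h import *
arm.move_to([0.50,-0.08,0.30],Rz(0))
im=look("w1"); print(arm.current_t(),arm.current_ee_pos())
cv2.imwrite("pics/w1b.png",cv2.resize(im[0:300,120:520,::-1],(800,600),interpolation=cv2.INTER_CUBIC))
E
```

```text
0.925 [ 0.50050866 -0.07970828  0.29948581]
```

View pics/w1b.png

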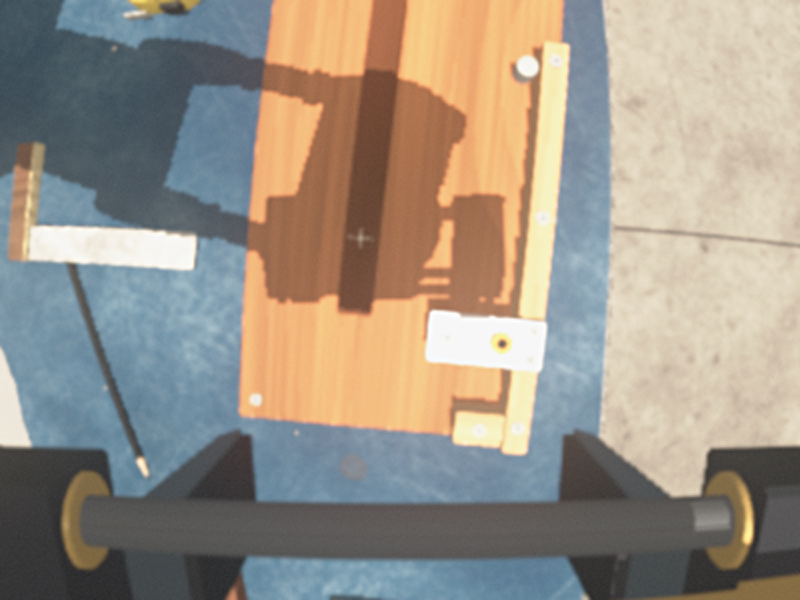

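This crop (2x, offset 120,0) shows the bush at (501,343), pin top (526,66), fence front edge (545,42)-(502,450), bridge corners (428,310), (426,361), (546,321), (541,371), end stop corner (453,410), board corner (239,416) and cross (360,238). The blank's right end is at (338-371,312).

```bash
python3 - <<'E'
from h import *
import pickle
c=pickle.load(open("pics/w1.pkl","rb")); c0=pickle.load(open("pics/w0.pkl","rb"))
pts=[((501,343),(68,-69,59)),((526,66),(71,131,38)),((545,42),(80,150,46)),((502,450),(80,-150,46)),((453,410),(44,-123,42)),((239,416),(-122,-150,12)),((428,310),(18,-52,54)),((426,361),(18,-86,54)),((546,321),(98,-52,54)),((541,371),(98,-86,54))]
W=np.array([atz("wrist",(120+u/2,v/2),p[2]/1e3,c)[:2] for (u,v),p in pts]); J=np.array([p[:2] for _,p in pts])/1e3
def tf(q,J): a=q[2];return J@np.array([[np.cos(a),np.sin(a)],[-np.sin(a),np.cos(a)]])+q[:2]
s=least_squares(lambda q:(tf(q,J)-W).ravel(),[.49,0,0],loss='soft_l1',f_scale=.002); q=s.x
print(q,np.degrees(q[2])); print(np.round((tf(q,J)-W)*1e3,1).tolist())
np.save("jig.npy",q)
inv=lambda w:(np.array(w)-q[:2])@np.array([[np.cos(q[2]),-np.sin(q[2])],[np.sin(q[2]),np.cos(q[2])]])*1e3
for uv in [(360,238),(338,311),(370,313)]: print("blank",uv,np.round(inv(atz("wrist",(120+uv[0]/2,uv[1]/2),.038,c)[:2]),1))
for uv in [(194,188),(200,37),(221,39)]: print("w0",uv,np.round(inv(atz("wrist",uv,.038,c0)[:2]),1))
# side/scene tape + block
for uv in [(300,290)]: print("block",np.round(inv(atz("side",uv,.03)[:2])))
print("tape",np.round(inv(atz("wrist",(104,30),.035,c0)[:2])))
E
```

```text
[ 0.50433319  0.00324316 -0.09052222] -5.186541105815083
[[0.3, -0.1], [0.9, 0.8], [-1.0, 1.7], [-0.6, -1.8], [2.1, -0.7], [-0.8, -0.0], [1.5, -0.2], [-0.4, 0.9], [-0.2, -0.9], [-1.0, 0.3]]
blank (360, 238) [-34.3  -7.2]
blank (338, 311) [-45.6 -59.5]
blank (370, 313) [-23. -59.]
w0 (194, 188) [-34.7  -6.8]
w0 (200, 37) [-39.8 175.9]
w0 (221, 39) [-12.5 172.3]
block [-147. -300.]
tape [-197.  203.]
```

The jig fits to about 1–2 mm: origin (0.504, 0.003), yaw -5.2°. In the jig frame the blank's centre is near (-31, 59) and it lies roughly parallel to the fence.

The plan:
1. Nudge the right end face toward +y so it clears the post.
2. Push with both open fingers, angled at 10°, to a point in front of the gap.
3. Push on the left end face until the blank reaches the stop.
4. Push with both fingers against the front face until it lies flat on the fence.

First, step 1.

```bash
cat >> h.py <<'E'
q=np.load("jig.npy") ; YAW=np.degrees(q[2])
c_,s_=np.cos(q[2]),np.sin(q[2]); RJ=np.array([[c_,-s_],[s_,c_]])
def J2W(x,y,z): return np.r_[RJ@np.array([x,y])/1e3+q[:2],z/1e3]
def W2J(w): return RJ.T@(np.array(w)[:2]-q[:2])*1e3
def R(th): return Rz(90+YAW+th)     # tool y = jig +y turned by th; tool x = jig -x
def fj(): f=arm.current_force(); return np.r_[RJ.T@f[:2],f[2]]
def go(x,y,z,th=0,feed=.15): arm.move_l(J2W(x,y,z),R(th),feed=feed)
def push(p0,p1,th0=0,th1=None,step=6,fmax=15,z=19,feed=.05):
    "straight push p0->p1 (jig mm) in small steps, stops when the force gained passes fmax"
    th1=th0 if th1 is None else th1; p0,p1=np.array(p0,float),np.array(p1,float)
    n=max(1,int(np.ceil(np.linalg.norm(p1-p0)/step))); f0=fj(); out=[]
    for k in range(1,n+1):
        t=k/n; p=p0+(p1-p0)*t; go(*p,z,th0+(th1-th0)*t,feed)
        f=fj()-f0; out.append(np.round(f,1).tolist())
        if np.linalg.norm(f[:2])>fmax: print("force stop"); break
    print("pushed to",np.round(W2J(arm.current_ee_pos()),1),"of",p1,out,"t",round(arm.current_t(),1)); return W2J(arm.current_ee_pos())
def jpic(name,lo=0):
    im=look(name); cv2.imwrite(f"pics/{name}b.png",cv2.resize(im[0:300,120:520,::-1],(800,600),interpolation=cv2.INTER_CUBIC))
E
python3 - <<'E'
from h import *
arm.move_to(J2W(-35,-95,120),R(0)); print(np.round(arm.current_joint_positions()))
arm.grip(0.0)
go(-35,-95,19); print(arm.current_width(),fj())
push((-35,-95),(-35,-57))
go(-35,-70,19); go(-35,-70,110)
print(arm.current_t())
jpic("w2")
E
```

```text
[ -18.   24.  105.    0.   52. -103.]
0.0007218186352701038 [0.36548489 0.02520783 0.30243137]
pushed to [-35.  -56.7] of [-35. -57.] [[-0.4, -0.3, -0.1], [-0.3, -1.2, -0.7], [-0.1, 0.2, -0.1], [-0.1, -0.4, -0.3], [-1.0, -0.4, 0.2], [-0.2, 0.1, -0.9], [-0.5, 0.7, -0.9]] t 6.3
7.35
```

View pics/w2.png

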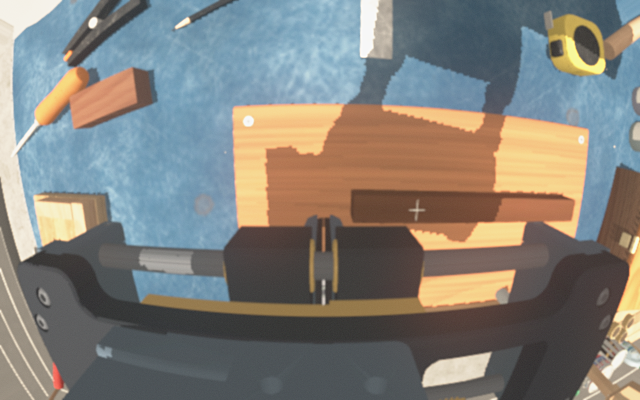

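The view shows the blank from its right end (351,207) to its left end (573,209), with the cross at (417,210). I'll locate it and do the angled two-finger push.

```bash
python3 - <<'E'
from h import *
import pickle
c=pickle.load(open("pics/w2.pkl","rb"))
for uv in [(417,210),(351,190),(351,221),(573,198)]: print(uv,np.round(W2J(atz("wrist",uv,.038,c)),1))
# two-finger push, line through the blank's centre along n at 10 deg
th=10; t=np.radians(th); n=np.array([np.cos(t),np.sin(t)])
tgt=np.array([30,72.]); tcp=tgt-28*n; start=tcp-75*n
print("start",start,"end",tcp)
arm.grip(0.091) if False else None
go(*start,110,th); arm.grip(0.091); go(*start,19,th)
push(start,tcp,th)
go(*(tcp-20*n),19,th); go(*(tcp-20*n),150,th); jpic("w3"); print(arm.current_t())
E
```

```text
(417, 210) [-34.8   9.4]
(351, 190) [-51.7 -46.9]
(351, 221) [-25.7 -46.4]
(573, 198) [-46.1 190.5]
start [-71.43519856  54.1142377 ] end [ 2.42538292 67.13785103]
pushed to [ 2.9 67.2] of [ 2.42538292 67.13785103] [[0.8, 0.1, -0.6], [-0.1, 0.6, -0.0], [0.2, -0.2, 0.2], [-1.1, 0.5, -0.4], [0.5, 0.2, 0.5], [0.4, 0.4, -0.2], [0.3, -0.6, -0.0], [0.2, -0.5, 0.2], [0.7, 0.5, -0.4], [0.6, 1.0, 0.8], [-0.9, 1.2, 0.4], [0.1, 0.5, -0.4], [0.0, 0.7, 0.3]] t 14.0
15.3833
```

View pics/w3.png

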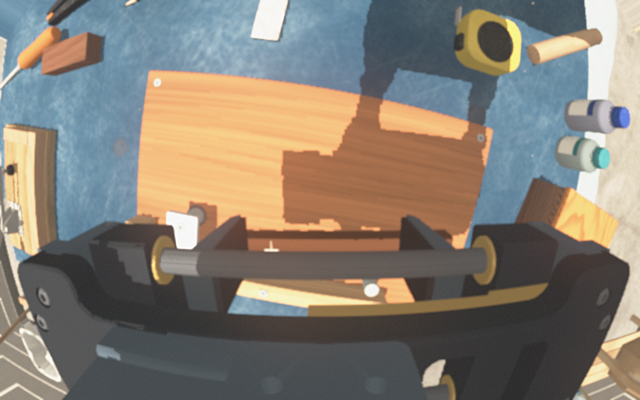

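The view shows the blank angled with its cross at about (270,244), bridge front at (183,225), post at (198,212), and pin at (372,290).

```bash
python3 - <<'E'
from h import *
import pickle
c=pickle.load(open("pics/w3.pkl","rb"))
for uv,z in [((270,244),.038),((250,233),.038),((400,234),.038),((372,290),.038),((198,212),.054)]: print(uv,np.round(W2J(atz("wrist",uv,z,c)),1))
# look from beyond the left end
arm.move_to(J2W(-20,235,200),R(-90+10)) if arm.solve_ik(J2W(-20,235,200),R(-90+10)) is not None else print("no ik")
print(np.round(W2J(arm.get_calibration("wrist")["cam_to_world"][:2,3])),np.round(arm.current_joint_positions()))
look("w4"); print(arm.current_t())
E
```

```text
(270, 244) [37.  20.3]
(250, 233) [29.3 -0.9]
(400, 234) [  4.7 145.1]
(372, 290) [ 70.6 131.7]
(198, 212) [ 12.  -50.9]
[-31. 301.] [19. 24. 88. -0. 69. 14.]
17.15
```

View pics/w4.png

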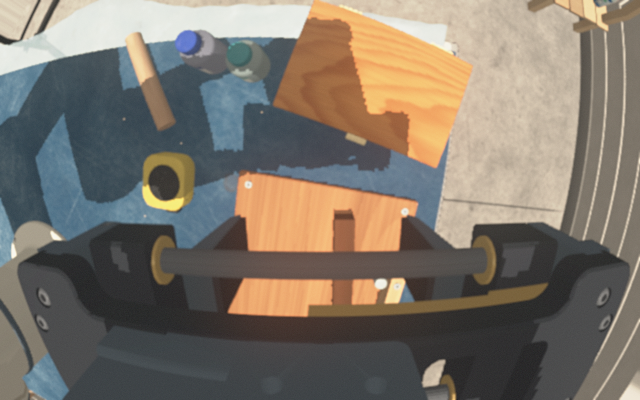

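The left end is now at about (344,211). The blank's angle is about 9.6° and its centre is near (25.6, 85), within 2 mm of the insertion line. I'll do a 2.5 mm touch-up push, then push the left end face in to the stop.

```bash
python3 - <<'E'
from h import *
import pickle
c=pickle.load(open("pics/w4.pkl","rb"))
for uv in [(334,210),(353,210)]: print(uv,np.round(W2J(atz("wrist",uv,.038,c)),1))
th=10; t=np.radians(th); n=np.array([np.cos(t),np.sin(t)]); u=np.array([-np.sin(t),np.cos(t)])
tcp=np.array([2.4,67.1])+10*u
arm.move_to(J2W(*(tcp-20*n),60),R(th)); go(*(tcp-20*n),19,th)
push(tcp-20*n,tcp+2.5*n,th,step=12)
go(*(tcp-15*n),19,th); go(*(tcp-15*n),100,th)
arm.grip(0)
C=np.array([27.5,86.]); S=C+150*u
arm.move_to(J2W(*S,80),R(th-90)); go(*S,19,th-90)
E=C+(135-80)*u
push(S,E,th-90,step=8)
push(E,E-16*u,th-90,step=2,fmax=8)
p=W2J(arm.current_ee_pos()); go(*(p+12*u),19,th-90); go(*(p+12*u),200,th-90)
look("w5")
cv2.imwrite("pics/w5s.png",cv2.resize(arm.snapshot("side")[140:270,250:430,::-1],None,fx=4,fy=4,interpolation=cv2.INTER_CUBIC)); print(arm.current_t())
E
```

```text
(334, 210) [ -3.1 213.6]
(353, 210) [ 17.9 217.3]
pushed to [ 3.4 77.4] of [ 3.12553761 77.38219797] [[0.4, -0.2, 0.2], [0.1, 0.8, 0.2]] t 20.0
pushed to [ 18.  139.8] of [ 17.94935023 140.16442642] [[-1.4, -0.1, 0.2], [-1.7, -0.7, -0.2], [-1.1, 1.3, -0.4], [-1.4, 0.9, 0.1], [-1.3, 0.5, -0.8], [-0.7, 0.4, 0.6], [-1.7, -1.1, -0.1], [-1.4, -0.1, 0.0], [-1.0, 0.9, -0.1], [-1.9, 0.0, 0.1], [-1.6, -0.7, -0.2], [-1.8, -0.5, -0.2]] t 28.3
force stop
pushed to [ 19.7 131.2] of [ 20.72772107 124.40750237] [[0.9, -0.3, 0.7], [0.9, 0.2, 1.0], [-0.8, 1.3, 1.0], [0.9, 1.1, 0.9], [-1.3, 13.6, -0.7]] t 29.5
31.25
```

View pics/w5s.png

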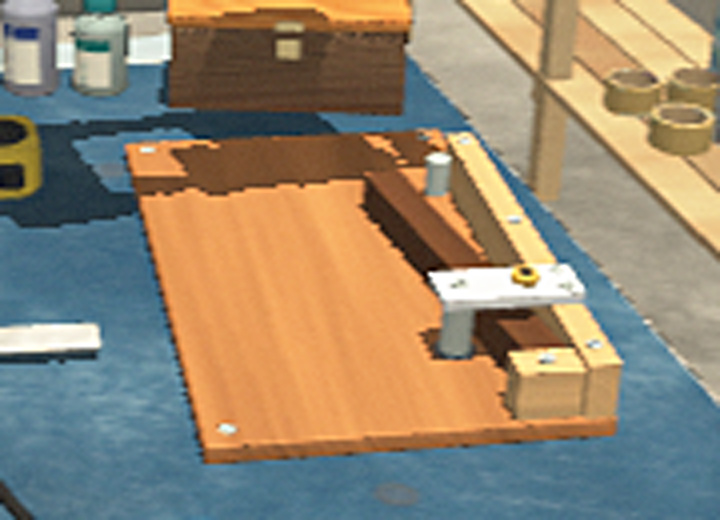

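The blank's right end is behind the post, under the bridge and at the stop; contact came at 13.6 N where predicted. Its left end is in front of the pin, at crop (375,180). Now I'll swing the left end in.

```bash
python3 - <<'E'
from h import *
arm.move_to(J2W(-35,50,80),R(0)); arm.grip(0.091); go(-35,50,19)
push((-35,50),(36,50),step=8,fmax=12)
p=W2J(arm.current_ee_pos())
if p[0]>34: push(p,(46,50),step=2,fmax=10); p=W2J(arm.current_ee_pos())
go(p[0]-15,50,19); go(p[0]-15,16,19); 
push((p[0]-15,16),(p[0]-4,16),step=11); push((p[0]-4,16),(47,16),step=2,fmax=12)
p=W2J(arm.current_ee_pos()); go(p[0]-25,16,19); go(p[0]-25,16,120)
arm.move_to(J2W(0,-75,300),Rz(0))
jpic("w6"); cv2.imwrite("pics/w6s.png",cv2.resize(arm.snapshot("side")[140:270,250:430,::-1],None,fx=4,fy=4,interpolation=cv2.INTER_CUBIC)); print(arm.current_t())
E
```

```text
pushed to [36.4 50. ] of [36. 50.] [[0.9, -0.4, -0.2], [0.3, 0.3, 0.1], [-0.0, 0.7, -0.7], [-0.4, -0.8, -0.1], [-0.8, -0.5, -1.3], [0.3, 0.0, -0.3], [0.9, 0.0, 0.9], [-0.1, -0.5, -1.2], [-0.3, -0.0, 0.4]] t 37.4
force stop
pushed to [37.3 49.9] of [46. 50.] [[-4.8, -0.0, 0.8], [-13.0, 1.5, 8.9]] t 37.9
pushed to [33.8 16.4] of [33.32862443 16.        ] [[-0.3, -0.5, 0.8]] t 38.9
force stop
pushed to [37.3 16. ] of [47. 16.] [[0.3, 0.2, 0.7], [-0.5, 0.5, 0.3], [-9.0, 1.0, 7.9], [-17.3, 0.0, 13.8]] t 39.9
42.4167
```

View pics/w6b.png

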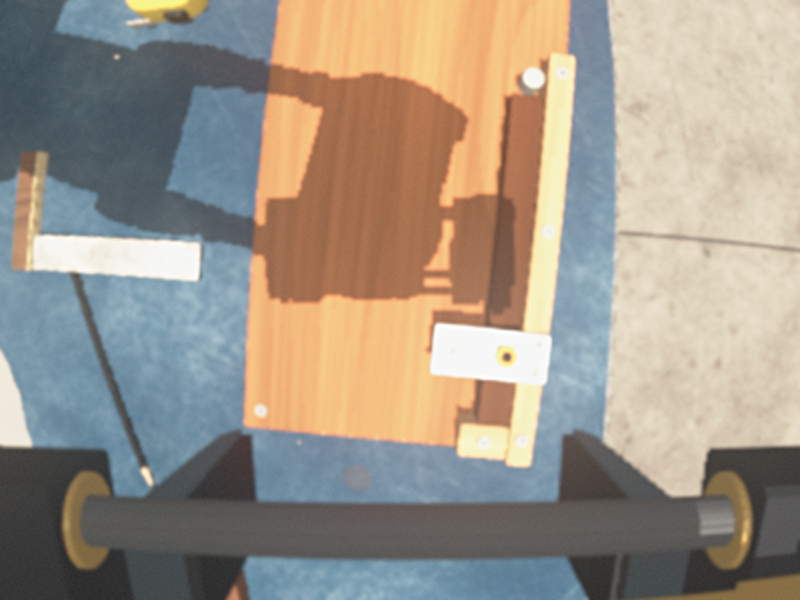

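The blank appears seated: its left end (507-540,97) is just right of the pin (532,79), and its right end is at the stop (row about 425). But the fingers stopped at x 37 where I expected about 41, so I'll check flatness with numbers.

```bash
python3 - <<'E'
from h import *
import pickle
c=pickle.load(open("pics/w6.pkl","rb"))
A=lambda u,v,z:np.round(W2J(atz("wrist",(120+u/2,v/2),z/1e3,c)),1)
for n,u,v,z in [("front L",507,97,38),("front R",487,318,38),("front R2",478,400,38),("left end",525,96,38),("back L",542,96,38),("pin",533,79,38),("fence",552,55,46),("fence",508,465,46),("bush",507,355,59)]: print(n,A(u,v,z))
im=cv2.imread("pics/w6.png")
# darkness profile across the nest: rows in full image
for y in (100,60,20,-20,-42,-100):
    T=np.array(c["cam_to_world"]);K=np.array(c["intrinsics"]); r=[]
    for x in range(40,92,2):
        d=T[:3,:3].T@(J2W(x,y,38)-T[:3,3]); a=np.arctan2(np.hypot(*d[:2]),d[2]); e=d[:2]/np.hypot(*d[:2]); uv=K[:2,2]+K[0,0]*a*e
        r.append(int(cv2.getRectSubPix(im[:,:,2],(1,1),tuple(map(float,uv)))[0,0]))
    print(y,r)
E
```

```text
front L [ 53.6 112.7]
front R [ 54.7 -46.1]
front R2 [  55.2 -105.6]
left end [ 66.3 115.4]
back L [ 78.4 117.4]
pin [ 71.  129.3]
fence [ 81.8 147.5]
fence [  82.1 -150.3]
bush [ 68.3 -67.9]
100 [245, 246, 246, 246, 246, 245, 211, 135, 147, 175, 185, 181, 180, 179, 179, 178, 177, 176, 176, 171, 181, 240, 248, 247, 247, 247]
60 [244, 245, 246, 246, 247, 240, 181, 126, 146, 174, 180, 179, 179, 180, 178, 175, 173, 170, 168, 167, 188, 243, 248, 247, 247, 247]
20 [156, 158, 159, 159, 158, 155, 144, 115, 111, 117, 120, 120, 122, 149, 172, 172, 172, 168, 166, 157, 185, 243, 248, 246, 244, 242]
-20 [166, 167, 168, 165, 167, 166, 151, 122, 117, 123, 125, 125, 124, 124, 126, 144, 165, 172, 169, 161, 189, 245, 248, 247, 247, 247]
-42 [246, 243, 241, 237, 235, 221, 169, 135, 148, 153, 148, 152, 161, 174, 176, 174, 175, 174, 171, 163, 202, 248, 248, 247, 247, 247]
-100 [242, 243, 245, 245, 246, 244, 189, 137, 160, 183, 186, 184, 181, 178, 178, 177, 178, 180, 182, 179, 202, 245, 248, 247, 247, 247]
```

View pics/w6s.png

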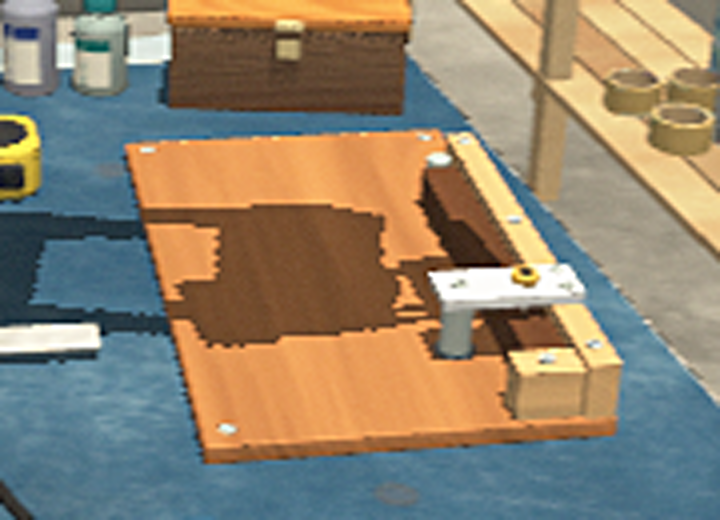

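The edge profile is the same along the whole length, to within 1 mm. There is no gap at the fence, the left end is at y≈116, and nothing is touching the blank. I'm handing it in.

```bash
python3 -c "
from rig import arm
print(arm.sign_off(),arm.current_t())"
```

```text
the job is handed in; nothing more can be done
the job is handed in; nothing more can be done
```

The leg blank lies flat against the back fence, between the end stop and the pin. It was only pushed, never lifted, and I released it and handed the job in at about 42 s, with the walnut block and tape measure untouched.

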